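# Crimp a serum vial and hold the sprung clamp jaw open

### The arm

A 6-joint arm with a two-finger parallel gripper is mounted at the origin on the work surface. World frame = base frame: x ahead of the robot, y to its left, z up, the work surface at z = 0. Lengths are in m, angles in rad, forces in N, time in s.
With the tool pointing down it reaches from about 0.35 to 0.85 m from the base axis. Payload 8.1 kg.
Tool frame: the origin (TCP) lies between the finger pads; the fingertips stand 11 mm ahead of it and the grasp point (between the pads) lies 8 mm behind it (robot.tips_ahead is the distance from the TCP to the fingertips, in m); z points along the fingers, y is the line along which they close (so a half turn about z gives the same grasp; the last joint's range is limited). The gripper opens to 93 mm and grips with 3 to 60 N. Pads are 15 mm wide; open, the fingers measure 128 mm over their backs; the gripper's body (75 mm by 188 mm) begins 65 mm behind the grasp point.
Start: joints at [1.124, 0.13, 1.488, -0, 1.523, -0.085], TCP at [0.212, 0.561, 0.23] pointing down, gripper open.
Joint ranges: [-2.96, 2.96], [-0.89, 2.26], [0.02, 2.5], [-1.34, 4.48], [0, 2.73], [-2.66, 2.66]. Speed limits (rad/s): [2.39, 2.39, 2.79, 3.14, 3.14, 3.14].

### API

Orientations are given as a rotation vector (axis times angle).
In Python, from plant import robot gives the robot as it stands. The module is installed in compiled form; this text tells all that it offers.
- The arm moves only by the tool move_arm, never from a script. Its argument "deltas" is one flat list of numbers, 7 for each row, row after row: the shift along the tool's x, y, z in m, then the turn, a rotation vector about the tool's x, y, z in rad, then the opening, from 0 (shut) to 1 (fully open). A call has 1 to 12 rows; each row is the pose to reach, as a shift and turn from the pose commanded when the call began, along the tool's axes at that moment; what a row does not reach only later rows make up. A row lasts 1/8 s, in which the tool goes at most 62.5 mm and 10.7 degrees, less where a joint would pass 70% of its speed; a pose out of reach is approached as far as the arm can. A call with a gripper value outside its range is refused whole. The fingers move at their own pace and stop on an object; "squeeze" is the grip in N (left out, the last holds). Time passes only in rows, so rows that repeat a pose let the fingers close. It gives the time, the measured TCP pose, the force, the opening and the grip force at its end, in the units of the state.
- robot.read_state(): the state, without advancing time (a new reading comes with each control period).
- robot.read_camera(name): name is "side" or "top"; returns (picture, depth): 400x640x3 uint8, red, green, blue; 400x640 float32, m along the optical axis (not along the pixel's ray), 0 where there is no reading.
- robot.camera_model(name): a dict with "K" (3x3 intrinsics, pixels), "R" (3x3) and "t" (3): a world point X has camera coordinates R X + t. Camera axes: x right, y down, z forward; pixel columns grow to the right and rows downward; lengths in m; the calibration is good to about 2 mm. A picture is of the moment at which its call begins. camera_model takes no time and is no camera call.
- robot.close_job(): hands the job in; it is judged then, once.
Trained networks look in the newest picture that a camera, given by its name, has taken for a name from the list of things; names that differ only in an ending like _2 or _b are one class to them, and where a whole thing is asked for, a point or a joint stands for the part that bears it (a point fixed in the world has none). Each returns a list of dicts, best first, with "confidence" (0 to 1); they miss things now and then, are a little off and sometimes report something else, mostly with a low value. They report only what shows in the picture. A call takes as long as a camera call.
- robot.recognise(camera, label): "uv" ([column, row] in pixels, amid what is visible of it).
The state is a dict: "t": time; "q": joint angles; "dq": joint speeds; "joint_torque": joint torques, N m; "tool_pos": TCP position; "orientation": TCP orientation; "force": force on the tool from outside, world axes, zero at the start; "wrist_torque": the same for the moment, N m; "opening": finger opening in m; "gripper_force": force on a finger pad.
Only numpy, scipy, OpenCV 4.12 (cv2) and the standard library are available. Lean on these libraries where they do the work, as an engineer would, in place of code of your own. Each camera call takes 0.05 s, during which the arm holds its last target. There are 200 camera calls.

### The job

The capped vial clamped in the bench crimper is ready to be sealed: pull the crimper's lever all the way down, then ease it slowly back up to its rest, never letting it fly back. Then pull the knob of the sprung clamp jaw out until the jaw's rear edge lies on the line scribed across the bed, and keep holding it there so that I can lift the vial out: the program finishes while holding the knob. The vial must stay standing in its place, and the other things on the bench are left where they are.

Things in the scene. Friction and masses are not known exactly. Their poses are not given: they have to be found in the camera images.
- crimper: hand-lever bench vial crimper, bolted down, about 330 mm high: grey cast bed 200 mm (x) by 208 mm (y) by 25 mm high, steel column at its rear (+x), overhanging head, grey cross grip of the lever towards -x, clamp knob out to the +y side. Origin: underside of the bed on the vial's axis; z up; bed from x -70 to 130, y -80 to 128 mm. It stands turned about z by up to 0.35 rad
- lever (a joint): angle of the sprung yoke lever, rad: 0 up at rest against its stop, grows as the grip is pulled down, 0.873 fully down against its stop. The return spring always drives it up: about 4 N at the grip near the top, 12 N near the bottom. Left alone it snaps up
- lever_grip (a point): middle of the lever's grey cross grip, on its axis: a level bar 22 mm in diameter along the crimper's y axis, 116 mm free between two 8 mm steel side arms that run back to the pivot. At rest it lies 118 mm in front (-x) of the crimper's origin and 324 mm above the bench; fully down 126 mm in front and 164 mm above the bench. Site axes are those of the lever
- lever_pivot (a point): the lever's pivot, whose axis runs along the crimper's y axis: 50 mm behind (+x) the crimper's origin, 235 mm above the bench. The grip is 190 mm from it and, at rest, 28 degrees above the level through it; the grip swings in a vertical plane, 22 degrees below level when fully down
- jaw: the sprung clamp jaw: aluminium block, rod and knob in one piece, sliding along the crimper's y axis from shut on the vial to an end stop 40 mm farther out (+y). The spring always shuts it: 4 N when shut, 7 N at the line. Origin: on the bed's top, on the vial's axis when shut; axes as the crimper's
- jaw_edge (a point): middle of the lower rear (+y) edge of the aluminium jaw block (48 mm wide, 36 mm long, 34 mm high), at bed level
- line (a point): middle of the dark 2 mm line scribed across the top of the bed and the jaw's guides, parallel to the crimper's x axis; the jaw's rear edge is 25 mm short of it when the jaw is shut
- knob (a point): plain metal pull knob on the jaw's rod, round about the crimper's y axis: barrel 26 mm in diameter, then an end flange 36 mm in diameter, 6 mm thick, starting 13 mm outwards (+y) of this point: the centre of the barrel, 42 mm above the bench, 155 mm along +y from the crimper's origin when shut. Below it only the bench; the 65 mm high spring housing ends 30 mm inwards of the shut knob's point
- vial: glass serum vial with aluminium cap, 32 mm in diameter, 58 mm high, standing on the bed between a fixed vee block and the sprung jaw. Origin: centre of its underside
- nest (a point): the vial's place: top of the bed on the crimper's axis, 25 mm above the bench
- spare_vial: bystander: a like vial standing on the bench 120 to 140 mm from the crimper's origin on its -y side, 58 mm high; origin at its underside
- dropper: bystander: white dropper bottle, 26 mm in diameter, 66 mm high, in front of the clamp's side of the crimper; origin at its underside
- slide_box: bystander: carton of slides 82 by 56 by 30 mm, behind the clamp's side of the crimper; origin at its underside
- reagent: bystander: white jar with black cap, 70 mm in diameter, 130 mm high; origin at its underside
- wash_bottle: bystander: white wash bottle with red cap and spout, 68 mm in diameter, 180 mm high; origin at its underside
- dishes: bystander: stack of three culture dishes, 91 mm in diameter, 46 mm high; origin at its underside
- beaker: bystander: glass beaker 72 mm in diameter, 95 mm high; origin at its underside

How it is judged:
By the outcome, as a careful person would: the job done as asked, in the order asked, and still so for the second after the job is handed in, while the arm keeps its last pose, push and grip.
It also fails if it takes over 58 s, if anything falls off the work surface, if the arm or the gripper's body presses on something with over 40 N, if the wrist force passes 120 N, or if a joint passes its speed limit or range.

## Working session

There is one attempt and no reset: what is moved stays moved. The work goes in short steps, Python scripts to look and compute and a tool call to move; the robot and the scene stay as the last step left them, time stands still between calls to the robot, and variables do not carry over. Pictures are saved under pics/ and viewed, at most 10 in all, crops included, and the job is handed in when it is done.

Besides the shell and the picture viewer there is one more tool, called after "Emit:" by a JSON object that holds its "name" and its "arguments". move_arm: Moves the arm, as the interface text tells. Its arguments: {"type":"object","properties":{"deltas":{"type":"array","items":{"type":"number"}},"squeeze":{"type":"number"}},"required":["deltas"]}

```bash
mkdir -p pics; cat > h.py <<'E'
import numpy as np, cv2
from plant import robot
from scipy.spatial.transform import Rotation as Ro
def world(cam,uv,d,m=None):
    m=m or robot.camera_model(cam); K=np.array(m["K"]);R=np.array(m["R"]);t=np.array(m["t"])
    uv=np.atleast_2d(uv); d=np.atleast_1d(d)
    c=np.linalg.inv(K)@np.c_[uv,np.ones(len(uv))].T*d
    return (R.T@(c-t[:,None])).T
def cloud(cam,d):
    v,u=np.nonzero(d>0); return world(cam,np.c_[u,v],d[v,u]),u,v
def snap(cam,n):
    p,d=robot.read_camera(cam); cv2.imwrite(f"pics/{n}.png",p[:,:,::-1]); return p,d
E
python3 - <<'E'
from h import *
for c in("top","side"):
    p,d=snap(c,c+"0"); np.save(c+"0.npy",d)
    for l in("crimper","lever_grip","knob","jaw","jaw_edge","line","vial","spare_vial","dropper","slide_box","reagent","wash_bottle","dishes","beaker"):
        for r in robot.recognise(c,l)[:2]:
            u,v=map(int,r["uv"]); z=d[min(v,399),min(u,639)]
            print(c,l,round(r["confidence"],2),u,v,world(c,[u,v],z).round(3) if z>0 else None)
    m=robot.camera_model(c); print("cam at",(-np.array(m["R"]).T@m["t"]).round(3))
s=robot.read_state();print(s["tool_pos"],s["orientation"],s["t"],s["force"])
print(Ro.from_rotvec(s["orientation"]).as_matrix().round(3))
E
```

```text
top crimper 0.92 365 209 [[ 0.598 -0.122  0.193]]
top lever_grip 0.93 376 239 [[ 0.489 -0.147  0.332]]
top lever_grip 0.49 357 211 [[ 0.605 -0.103  0.064]]
top knob 0.67 373 241 [[ 0.483 -0.138  0.338]]
top knob 0.47 358 209 [[ 0.612 -0.106  0.065]]
top jaw 0.47 358 210 [[ 0.609 -0.107  0.062]]
top jaw_edge 0.7 355 209 [[ 0.585 -0.084  0.287]]
top line 0.88 366 210 [[ 0.594 -0.125  0.196]]
top line 0.69 354 208 [[ 0.62  -0.094  0.032]]
top spare_vial 0.48 409 215 [[ 0.596 -0.291  0.062]]
top dropper 0.5 335 241 [[ 0.495 -0.027  0.059]]
top slide_box 0.88 317 170 [[0.758 0.047 0.031]]
top reagent 0.95 198 257 [[0.422 0.447 0.125]]
top reagent 0.41 367 206 [[ 0.598 -0.123  0.267]]
top wash_bottle 0.78 456 259 [[ 0.441 -0.437  0.15 ]]
top dishes 0.91 209 205 [[0.614 0.438 0.045]]
top dishes 0.59 358 209 [[ 0.612 -0.106  0.065]]
cam at [3.950e-01 1.000e-03 1.862e+00]
side crimper 0.63 362 231 [[ 0.603 -0.174  0.123]]
side lever_grip 0.56 343 201 [[ 0.486 -0.18   0.332]]
side knob 0.66 346 237 [[ 0.592 -0.108  0.062]]
side jaw 0.77 342 234 [[ 0.61  -0.073  0.044]]
side jaw 0.61 358 230 [[ 0.588 -0.167  0.134]]
side jaw_edge 0.63 348 236 [[ 0.601 -0.11   0.062]]
side line 0.75 360 227 [[ 0.597 -0.169  0.144]]
side line 0.42 347 238 [[ 0.594 -0.111  0.056]]
side spare_vial 0.63 389 263 [[ 0.599 -0.305  0.049]]
side dropper 0.59 315 247 [[ 0.487 -0.042  0.042]]
side reagent 0.72 226 196 [[0.424 0.421 0.093]]
side beaker 0.73 402 309 [[ 0.418 -0.477  0.107]]
side beaker 0.64 425 275 [[ 0.601 -0.448  0.088]]
cam at [-0.321 -0.861  1.134]
[0.21233103 0.56118671 0.2296218 ] [-5.65192976e-01 -3.09031087e+00 -3.47617319e-05] 1.5 [-0.17019462 -0.11253791 -0.83242417]
[[-0.935  0.354 -0.   ]
 [ 0.354  0.935  0.   ]
 [ 0.     0.    -1.   ]]
```

```bash
python3 - <<'E'
from h import *
a=cv2.imread("pics/top0.png")[130:290,290:450]; b=cv2.imread("pics/side0.png")[160:300,290:450]
a=cv2.resize(a,(400,400),interpolation=2); b=cv2.resize(b,(400,350),interpolation=2)
cv2.imwrite("pics/c0.png",np.hstack([a,np.vstack([b,np.zeros((50,400,3),np.uint8)])]))
for c in("top","side"):
    d=np.load(c+"0.npy");P,u,v=cloud(c,d)
    box=(P[:,0]>.35)&(P[:,0]<.85)&(P[:,1]>-.36)&(P[:,1]<.12)
    g=P[box&(P[:,2]>.3)&(P[:,0]<.55)]; 
    print(c,"grip",len(g),g.mean(0),g[:,0].min(),g[:,0].max(),g[:,1].min(),g[:,1].max(),np.polyfit(g[:,1],g[:,0],1))
    bd=P[box&(abs(P[:,2]-.025)<.006)&(P[:,0]<.74)]
    r=cv2.minAreaRect(bd[:,:2].astype(np.float32)); print("bed",r,cv2.boxPoints(r).round(3).tolist())
    k=P[box&(P[:,1]>-.03)&(P[:,2]>.035)&(P[:,2]<.08)]; print("knobzone",k.round(3)[:60:2].tolist())
E
```

```text
top grip 419 [ 0.49009521 -0.13697294  0.3293676 ] 0.4659187085700354 0.5486305732534542 -0.20641115717235725 -0.06459756061180617 [0.09108319 0.50257114]
bed ((0.6357663869857788, -0.10846669971942902), (0.261539489030838, 0.3346824645996094), 8.968769073486328) [[0.48100000619888306, 0.035999998450279236], [0.5329999923706055, -0.2939999997615814], [0.7910000085830688, -0.2529999911785126], [0.7390000224113464, 0.07699999958276749]]
knobzone [[0.799, 0.052, 0.035], [0.794, 0.037, 0.042], [0.791, 0.052, 0.037], [0.784, 0.055, 0.035], [0.782, 0.033, 0.046], [0.785, 0.018, 0.035], [0.78, 0.033, 0.036], [0.776, 0.062, 0.036], [0.774, 0.04, 0.045], [0.777, 0.018, 0.035], [0.772, 0.047, 0.038], [0.773, 0.014, 0.038], [0.769, 0.051, 0.035], [0.768, 0.032, 0.04], [0.77, 0.01, 0.035], [0.765, 0.029, 0.036], [0.76, 0.065, 0.038], [0.761, 0.04, 0.037], [0.755, 0.058, 0.045], [0.757, 0.043, 0.04], [0.753, 0.065, 0.037], [0.753, 0.036, 0.038], [0.75, 0.024, 0.036], [0.746, 0.05, 0.035], [0.741, 0.065, 0.037], [0.737, 0.068, 0.038], [0.733, 0.072, 0.039], [0.734, 0.042, 0.042], [0.73, 0.061, 0.0
[... 472 characters left out ...]
zone [[0.736, 0.008, 0.037], [0.627, 0.012, 0.058], [0.618, 0.015, 0.057], [0.627, 0.012, 0.053], [0.634, 0.008, 0.051], [0.619, 0.016, 0.051], [0.622, 0.008, 0.054], [0.629, 0.003, 0.052], [0.61, 0.013, 0.053], [0.617, 0.008, 0.051], [0.618, -0.002, 0.056], [0.627, -0.004, 0.051], [0.608, 0.017, 0.046], [0.611, 0.009, 0.049], [0.615, 0.001, 0.051], [0.618, -0.007, 0.054], [0.625, -0.011, 0.052], [0.608, 0.017, 0.041], [0.611, 0.009, 0.044], [0.613, 0.0, 0.047], [0.619, -0.006, 0.048], [0.621, -0.015, 0.051], [0.633, -0.015, 0.043], [0.609, 0.001, 0.044], [0.609, -0.01, 0.05], [0.616, -0.014, 0.048], [0.611, 0.004, 0.036], [0.608, -0.01, 0.045], [0.598, -0.03, 0.063], [0.593, -0.029, 0.061]]
```

View pics/c0.png

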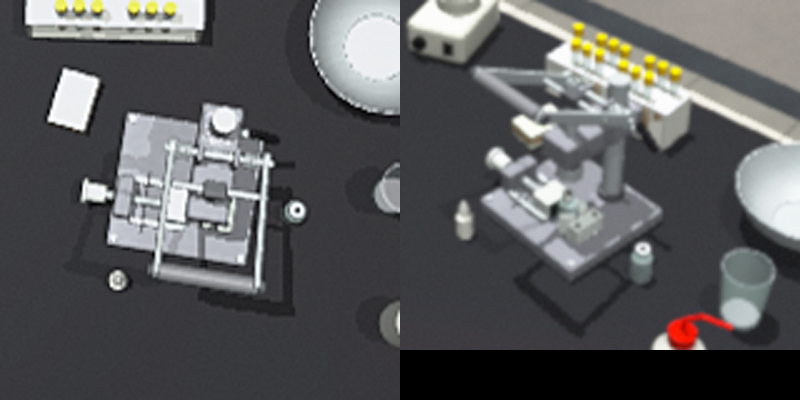

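The picture shows the crimper turned a few degrees clockwise. The grip lies at about (375,240) in the top view, the knob at about (328,206), the spare vial near (408,214) and the dropper near (337,242). Next I'll fit the crimper's pose to the depth cloud.

```bash
cat > fit.py <<'E'
from h import *
from scipy.optimize import least_squares
def loc(P,p):
    c,s=np.cos(p[2]),np.sin(p[2]); q=P[:,:2]-p[:2]
    return np.c_[c*q[:,0]+s*q[:,1],-s*q[:,0]+c*q[:,1],P[:,2]]
def fit(P,p,use=("bar","arm","knob")):
    for it in range(8):
        L=loc(P,p); w=.03 if it<3 else .02
        bar=(abs(L[:,1])<.05)&(np.hypot(L[:,0]+.118,L[:,2]-.324)<w)
        th=np.radians(28.); al=-(L[:,0]-.05)*np.cos(th)+(L[:,2]-.235)*np.sin(th); pe=(L[:,0]-.05)*np.sin(th)+(L[:,2]-.235)*np.cos(th)
        arm=(al>.03)&(al<.165)&(abs(pe)<.015)&(abs(abs(L[:,1])-.062)<w)
        kn=(abs(L[:,1]-.155)<.013)&(np.hypot(L[:,0],L[:,2]-.042)<.013+w/2)&(L[:,2]>.03)
        def f(p):
            L=loc(P,p); r=[]
            if "bar" in use: r.append(np.hypot(L[bar,0]+.118,L[bar,2]-.324)-.011)
            if "arm" in use: r.append(abs(L[arm,1])-.062)
            if "knob" in use: r.append(np.hypot(L[kn,0],L[kn,2]-.042)-.013)
            return np.concatenate(r)
        s=least_squares(f,p,loss="soft_l1",f_scale=.003); p=s.x
    return p,np.sqrt((s.fun**2).mean()),bar.sum(),arm.sum(),kn.sum()
E
python3 - <<'E'
from fit import *
C={c:cloud(c,np.load(c+"0.npy"))[0] for c in("top","side")}
C["both"]=np.vstack([C["top"],C["side"]])
for c,P in C.items():
    p,*r=fit(P,np.array([.605,-.15,-.12])); print(c,p.round(4),r)
    if c=="both":
        L=loc(P,p)
        k=L[(L[:,0]**2+(L[:,2]-.042)**2<.03**2)&(L[:,1]>.12)&(L[:,1]<.2)&(L[:,2]>.035)]
        print("knob far end y (exp .174)",np.percentile(k[:,1],[2,90,98]))
        b=L[(abs(L[:,2]-.025)<.006)&(abs(L[:,0]-.03)<.13)&(abs(L[:,1]-.024)<.14)]
        print("bed x,y (exp -.07..,-.08...128)",np.percentile(b,[1,99],axis=0).round(3).tolist())
        h=L[(abs(L[:,1])<.05)&(L[:,2]>.12)&(L[:,0]>-.1)&(L[:,0]<.03)]
        for x in range(-100,30,20):
            q=h[(h[:,0]>x/1e3)&(h[:,0]<(x+20)/1e3)]; print(x,len(q),q[:,2].max().round(3) if len(q) else None)
        np.save("p.npy",p)
        def W(x,y,z): c,s=np.cos(p[2]),np.sin(p[2]); return np.array([p[0]+c*x-s*y,p[1]+s*x+c*y,z])
        print("grip",W(-.118,0,.324),"knob",W(0,.155,.042))
        for cam in("top","side"):
            m=robot.camera_model(cam);im=cv2.imread(f"pics/{cam}0.png")
            for q in((-.07,-.08,.025),(-.07,.128,.025),(.13,.128,.025),(.13,-.08,.025),(-.118,-.058,.324),(-.118,.058,.324),(0,.155,.042),(0,.174,.042),(0,0,.083)):
                c=np.array(m["R"])@W(*q)+m["t"];u=np.array(m["K"])@c;u=u[:2]/u[2]
                cv2.circle(im,(round(u[0]*4),round(u[1]*4)),5,(0,0,255),1,shift=2) if 0 else cv2.drawMarker(im,tuple(u.round().astype(int).tolist()),(0,0,255),0,3,1)
            cv2.imwrite(f"pics/o_{cam}.png",cv2.resize(im[150:290,295:435],(400,400),interpolation=0))
cv2.imwrite("pics/o.png",np.hstack([cv2.imread("pics/o_top.png"),cv2.imread("pics/o_side.png")]))
E
```

```text
top [ 0.5998 -0.1494 -0.1292] [np.float64(0.003880590112306173), np.int64(235), np.int64(225), np.int64(48)]
side [ 0.6022 -0.1577 -0.1306] [np.float64(0.00220388263671315), np.int64(164), np.int64(273), np.int64(36)]
both [ 0.6008 -0.1546 -0.1276] [np.float64(0.0042695050953923275), np.int64(396), np.int64(500), np.int64(88)]
knob far end y (exp .174) [0.12131093 0.17202005 0.17739607]
bed x,y (exp -.07..,-.08...128) [[-0.071, -0.079, 0.019], [0.126, 0.13, 0.031]]
-100 0 None
-80 0 None
-60 0 None
-40 227 0.209
-20 381 0.281
0 168 0.279
20 79 0.216
grip [ 0.48371521 -0.13962142  0.324     ] knob [ 0.62047942 -0.00089669  0.042     ]
```

View pics/o.png

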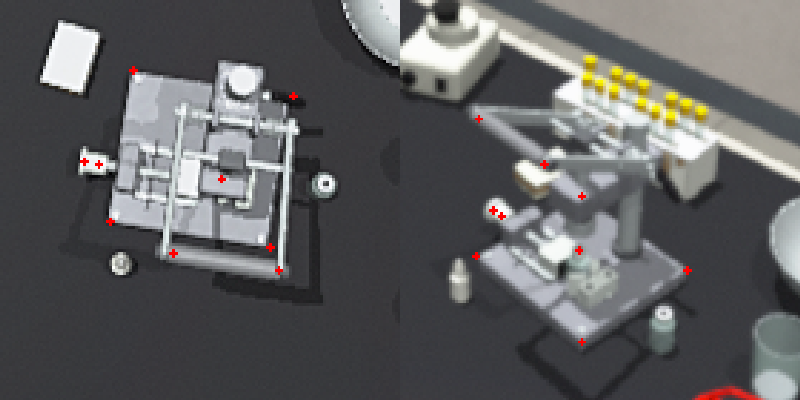

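The fit holds up: the bed extents and knob end match the given sizes, and the marks sit on the bed corners, grip, knob and vial. Next I'll work out the approach to the grip, with the tool tilted and pointing forward and down.

```bash
cat > tgt.py <<'E'
from h import *
p=np.load("p.npy"); yaw=p[2]; ex=np.array([np.cos(yaw),np.sin(yaw),0]); ey=np.array([-np.sin(yaw),np.cos(yaw),0]); ez=np.array([0,0,1.])
def W(x,y,z): return np.array([*(p[:2]+x*ex[:2]+y*ey[:2]),z])
def rot(pitch):
    z=np.cos(pitch)*ex-np.sin(pitch)*ez; y=np.sin(pitch)*ex+np.cos(pitch)*ez
    return np.c_[np.cross(y,z),y,z]
def delta(pos,Rt,back=0,grasp=True):
    s=robot.read_state(); R=Ro.from_rotvec(s["orientation"]).as_matrix()
    pos=pos+Rt[:,2]*((.008 if grasp else 0)-back)
    return np.r_[R.T@(pos-s["tool_pos"]),Ro.from_matrix(R.T@Rt).as_rotvec()].round(4).tolist()
E
python3 - <<'E'
from tgt import *
R=rot(np.radians(50)); print(delta(W(-.118,0,.324),R,.10),R.round(3))
E
```

```text
[-0.4443, -0.5731, -0.1649, -0.5894, -0.4654, 1.2785] [[ 0.127  0.76   0.638]
 [ 0.992 -0.097 -0.082]
 [ 0.     0.643 -0.766]]
```

Emit:
{"name": "move_arm", "arguments": {"deltas": [0, 0, -0.06, 0, 0, 0.2, 1, -0.02, -0.02, -0.12, 0, 0, 0.35, 1, -0.06, -0.08, -0.15, -0.1, -0.1, 0.5, 1, -0.1, -0.13, -0.16, -0.2, -0.15, 0.65, 1, -0.14, -0.18, -0.165, -0.25, -0.2, 0.8, 1, -0.18, -0.23, -0.165, -0.35, -0.25, 0.9, 1, -0.21, -0.28, -0.165, -0.4, -0.3, 1.0, 1, -0.25, -0.33, -0.165, -0.45, -0.35, 1.1, 1, -0.29, -0.38, -0.165, -0.5, -0.4, 1.2, 1, -0.33, -0.43, -0.165, -0.55, -0.43, 1.25, 1, -0.37, -0.48, -0.165, -0.589, -0.465, 1.279, 1, -0.41, -0.53, -0.165, -0.589, -0.465, 1.279, 1], "squeeze": 40}}

```text
t: 3.0
tool_pos: [0.461, 0.0445, 0.4207]
orientation: [1.938, 1.697, 0.569]
force: [0.8, -0.1, -1.6]
opening: 0.0928
gripper_force: 0.0
```

```bash
python3 - <<'E'
from tgt import *
R=rot(np.radians(50)); print(delta(W(-.118,0,.324),R,.10),robot.read_state()["q"])
E
```

```text
[-0.1795, -0.0266, 0.0155, -0.0364, 0.0163, 0.0009] [ 0.11505521 -0.89232059  2.06084063 -0.16904153  1.33218731  0.23301277]
```

```bash
python3 - <<'E'
from tgt import *
from scipy.optimize import least_squares
for a,b in((65,.09),(65,.0),(75,.09)): print(a,b,delta(W(-.118,0,.324),rot(np.radians(a)),b))
E
```

```text
65 0.09 [-0.1793, -0.005, 0.0275, 0.2254, 0.0163, -0.0012]
65 0.0 [-0.1779, -0.0251, 0.1152, 0.2254, 0.0163, -0.0012]
75 0.09 [-0.1793, 0.0086, 0.0319, 0.3999, 0.0162, -0.0026]
```

Emit:
{"name": "move_arm", "arguments": {"deltas": [0, 0, 0, 0.15, 0, 0, 1, -0.04, 0, 0, 0.225, 0.016, 0, 1, -0.09, 0, 0, 0.225, 0.016, 0, 1, -0.13, 0, 0.01, 0.225, 0.016, 0, 1, -0.18, -0.005, 0.028, 0.225, 0.016, 0, 1, -0.18, -0.005, 0.028, 0.225, 0.016, 0, 1]}}

```text
t: 3.75
tool_pos: [0.4473, -0.1389, 0.3958]
orientation: [2.102, 1.832, 0.403]
force: [-0.4, 0.1, 0.2]
opening: 0.0932
gripper_force: 0.0
```

```bash
python3 - <<'E'
from tgt import *
for a,b in((65,.09),(65,.0)): print(a,b,delta(W(-.118,0,.324),rot(np.radians(a)),b))
s=robot.read_state();print(s["q"],s["t"],s["force"])
E
```

```text
65 0.09 [0.004, 0.0025, -0.0017, -0.0039, 0.0033, -0.0091]
65 0.0 [0.0043, 0.0028, 0.0883, -0.0039, 0.0033, -0.0091]
[-0.54263046 -0.67154454  1.91162594  0.16712337  1.50165251 -0.38289097] 3.75 [-0.3633088   0.14852617  0.1671397 ]
```

Emit:
{"name": "move_arm", "arguments": {"deltas": [0.004, 0.003, 0.03, 0, 0, 0, 1, 0.004, 0.003, 0.06, 0, 0, 0, 1, 0.004, 0.003, 0.088, 0, 0, 0, 1, 0.004, 0.003, 0.088, 0, 0, 0, 1]}}

```text
t: 4.25
tool_pos: [0.4881, -0.1348, 0.3172]
orientation: [2.096, 1.842, 0.406]
force: [-0.1, -0.1, 0.9]
opening: 0.0927
gripper_force: 0.0
```

```bash
python3 - <<'E'
from h import *
p,d=snap("side","s1");q,e=snap("top","t1")
cv2.imwrite("pics/v1.png",np.hstack([cv2.resize(p[140:280,290:430,::-1],(400,400),interpolation=2),cv2.resize(q[160:280,310:430,::-1],(400,400),interpolation=2)]))
s=robot.read_state();print(s["q"],s["t"],s["force"],s["tool_pos"])
E
```

```text
[-0.47746083 -0.58970522  1.99953662  0.1495759   1.32134696 -0.3553156 ] 4.35 [ 0.31710223 -0.93806356 -0.09836994] [ 0.4887598  -0.13564921  0.32063987]
```

View pics/v1.png

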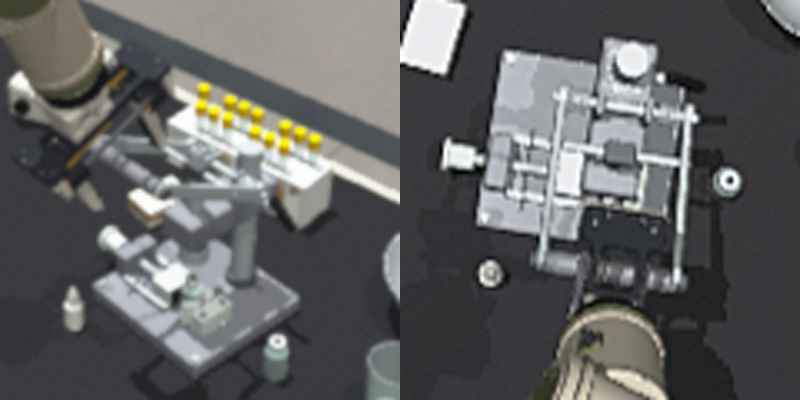

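The fingers straddle the bar, at about (625,265) in the crop, between the two side arms with room on both sides. Closing now.

Emit:
{"name": "move_arm", "arguments": {"deltas": [0, 0, 0, 0, 0, 0, 0, 0, 0, 0, 0, 0, 0, 0, 0, 0, 0, 0, 0, 0, 0, 0, 0, 0, 0, 0, 0, 0, 0, 0, 0, 0, 0, 0, 0, 0, 0, 0, 0, 0, 0, 0], "squeeze": 45}}

```text
t: 5.1
tool_pos: [0.4886, -0.1365, 0.3194]
orientation: [2.094, 1.837, 0.407]
force: [-0.4, 0.2, 0.7]
opening: 0.0377
gripper_force: 0.0
```

```bash
cat > arc.py <<'E'
from tgt import *
# shifts in tool axes for the grip following its arc from angle a (rad) on
import sys
a0=float(sys.argv[1]); s=robot.read_state(); R=Ro.from_rotvec(s["orientation"]).as_matrix()
def g(a): t=np.radians(28.1)-a; return -.19*np.cos(t)*ex+.19*np.sin(t)*ez
for a in map(float,sys.argv[2:]): print(a,(R.T@(g(a)-g(a0))).round(4).tolist())
print(s["t"],s["opening"],s["gripper_force"],s["force"].round(1) if hasattr(s["force"],"round") else s["force"],s["tool_pos"], "rest grasp pt in crimper:", (lambda v:[v@ex,v@ey,v[2]])(np.array(s["tool_pos"])-R[:,2]*.008-[*p[:2],0]),s["q"])
E
python3 arc.py 0 .07 .14 .21 .28 .35 .42 .49 .56 .63 .7 .77 .84 .873
```

```text
0.07 [-0.0, -0.0103, 0.0084]
0.14 [-0.0, -0.0201, 0.0174]
0.21 [-0.0, -0.0291, 0.0271]
0.28 [-0.0001, -0.0375, 0.0375]
0.35 [-0.0001, -0.0451, 0.0484]
0.42 [-0.0001, -0.052, 0.0598]
0.49 [-0.0001, -0.058, 0.0716]
0.56 [-0.0001, -0.0632, 0.0839]
0.63 [-0.0001, -0.0675, 0.0964]
0.7 [-0.0001, -0.071, 0.1093]
0.77 [-0.0001, -0.0735, 0.1223]
0.84 [-0.0001, -0.0751, 0.1355]
0.873 [-0.0001, -0.0755, 0.1418]
5.1 0.03768882831818247 0.0 [-0.4  0.2  0.7] [ 0.48862512 -0.13646152  0.31943152] rest grasp pt in crimper: [np.float64(-0.11690792649603594), np.float64(0.003766321573724602), np.float64(0.3266843575913893)] [-0.47903891 -0.58871898  2.00086974  0.14963354  1.31987466 -0.35579959]
```

Fingers are still closing.

Emit:
{"name": "move_arm", "arguments": {"deltas": [0, 0, 0, 0, 0, 0, 0, 0, 0, 0, 0, 0, 0, 0, 0, 0, 0, 0, 0, 0, 0, 0, 0, 0, 0, 0, 0, 0]}}

```text
t: 5.6
tool_pos: [0.4875, -0.1363, 0.3188]
orientation: [2.096, 1.839, 0.405]
force: [-9.2, 2.2, 2.4]
opening: 0.0207
gripper_force: 45.0
```

Emit:
{"name": "move_arm", "arguments": {"deltas": [0, -0.005, 0.004, 0, 0, 0, 0, 0, -0.01, 0.0085, 0, 0, 0, 0, 0, -0.02, 0.0175, 0, 0, 0, 0, 0, -0.029, 0.027, 0, 0, 0, 0, 0, -0.0375, 0.0375, 0, 0, 0, 0, 0, -0.045, 0.0485, 0, 0, 0, 0, 0, -0.052, 0.06, 0, 0, 0, 0]}}

```text
t: 6.48
tool_pos: [0.4681, -0.1338, 0.2458]
orientation: [2.09, 1.835, 0.41]
force: [-3.2, 4.1, 10.5]
opening: 0.0214
gripper_force: 45.0
```

```bash
python3 arc.py 0.42 .49 .56 .63 .7 .77 .84 .873 .9; python3 - <<'E'
from h import *
p,d=snap("side","s2");q,e=snap("top","t2")
cv2.imwrite("pics/v2.png",np.hstack([cv2.resize(p[140:280,290:430,::-1],(400,400),interpolation=2),cv2.resize(q[160:280,310:430,::-1],(400,400),interpolation=2)]))
E
```

```text
0.49 [0.0, -0.0061, 0.0118]
0.56 [0.0, -0.0113, 0.024]
0.63 [0.0, -0.0157, 0.0366]
0.7 [0.0, -0.0192, 0.0494]
0.77 [0.0001, -0.0218, 0.0625]
0.84 [0.0001, -0.0235, 0.0757]
0.873 [0.0001, -0.0239, 0.0819]
0.9 [0.0001, -0.0242, 0.087]
6.475 0.02143635384866721 45.0015127658844 [-3.2  4.1 10.5] [ 0.46805885 -0.13377848  0.24579016] rest grasp pt in crimper: [np.float64(-0.13768207492782422), np.float64(0.003816462082732241), np.float64(0.2530272309137914)] [-0.50140733 -0.6615922   2.17908062  0.16514788  1.21472543 -0.39715013]
```

View pics/v2.png

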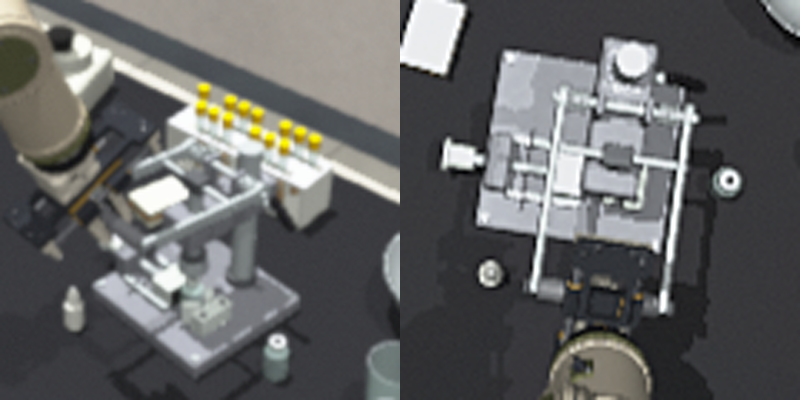

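The lever is about half down with the grip still held: arms at (545,270) and (665,290) in the crop, gripper clear of them and of the head.

Emit:
{"name": "move_arm", "arguments": {"deltas": [0, -0.006, 0.012, 0, 0, 0, 0, 0, -0.0115, 0.024, 0, 0, 0, 0, 0, -0.0155, 0.0365, 0, 0, 0, 0, 0, -0.019, 0.0495, 0, 0, 0, 0, 0, -0.022, 0.0625, 0, 0, 0, 0, 0, -0.0235, 0.074, 0, 0, 0, 0, 0, -0.0235, 0.074, 0, 0, 0, 0]}}

```text
t: 7.45
tool_pos: [0.4771, -0.1349, 0.1667]
orientation: [2.093, 1.838, 0.407]
force: [-8.3, 2.7, 9.2]
opening: 0.021
gripper_force: 45.0
```

```bash
python3 arc.py 0.83 .85 .873 .9
```

```text
0.85 [0.0, -0.0003, 0.0038]
0.873 [0.0, -0.0006, 0.0081]
0.9 [0.0, -0.0008, 0.0133]
7.45 0.020995182738838842 45.00151991844177 [-8.3  2.7  9.2] [ 0.47708651 -0.13490284  0.16665938] rest grasp pt in crimper: [np.float64(-0.12855455550980593), np.float64(0.0038447357035089856), np.float64(0.17391059390815372)] [-0.49069642 -0.58036419  2.27216068  0.17322775  1.04518083 -0.41711124]
```

Emit:
{"name": "move_arm", "arguments": {"deltas": [0, 0, 0.004, 0, 0, 0, 0, 0, -0.0005, 0.007, 0, 0, 0, 0, 0, -0.0005, 0.009, 0, 0, 0, 0, 0, -0.0005, 0.0095, 0, 0, 0, 0]}}

```text
t: 7.95
tool_pos: [0.48, -0.1353, 0.1578]
orientation: [2.094, 1.838, 0.406]
force: [-12.6, 2.5, 9.8]
opening: 0.021
gripper_force: 45.0
```

```bash
python3 arc.py 0.873 .9
```

```text
0.9 [0.0, -0.0002, 0.0051]
7.95 0.02095068679303493 45.00119090080261 [-12.6   2.5   9.8] [ 0.48004775 -0.13528338  0.15776686] rest grasp pt in crimper: [np.float64(-0.12555964113230245), np.float64(0.0038432159730611253), np.float64(0.16502242253401)] [-0.48727325 -0.55914107  2.2748471   0.1736568   1.02226376 -0.41782579]
```

Emit:
{"name": "move_arm", "arguments": {"deltas": [0, 0, 0.002, 0, 0, 0, 0, 0, 0, 0.004, 0, 0, 0, 0, 0, 0, 0.004, 0, 0, 0, 0]}}

```text
t: 8.32
tool_pos: [0.4815, -0.1355, 0.1539]
orientation: [2.094, 1.839, 0.406]
force: [-13.9, 3.8, 8.9]
opening: 0.0208
gripper_force: 45.0
```

```bash
python3 arc.py 0.873 .9;python3 - <<'E'
from h import *
p,d=snap("side","s3");q,e=snap("top","t3")
cv2.imwrite("pics/v3.png",np.hstack([cv2.resize(p[140:280,290:430,::-1],(400,400),interpolation=2),cv2.resize(q[160:280,310:430,::-1],(400,400),interpolation=2)]))
from tgt import *
from fit import loc
L=loc(np.vstack([cloud("side",d)[0],cloud("top",e)[0]]),np.load("p.npy"))
# arm angle from visible arm points
m=(abs(abs(L[:,1])-.062)<.012)&(L[:,0]<.02)&(L[:,0]>-.11)&(L[:,2]>.12)&(L[:,2]<.27)
x=L[m,0]-.05;z=L[m,2]-.235;a=np.degrees(np.arctan2(z,-x));print(m.sum(),np.percentile(a,[10,25,50,75,90]).round(1))
E
```

```text
0.9 [0.0, -0.0002, 0.0051]
8.325 0.020817834535076532 45.00087261199951 [-13.9   3.8   8.9] [ 0.48147764 -0.13545644  0.15385392] rest grasp pt in crimper: [np.float64(-0.12411468499876539), np.float64(0.0038530785639834704), np.float64(0.16111164294128594)] [-0.48560838 -0.54900082  2.27545701  0.17380135  1.01200037 -0.41801137]
461 [-23.  -19.5 -16.8 -13.8  -9.9]
```

View pics/v3.png

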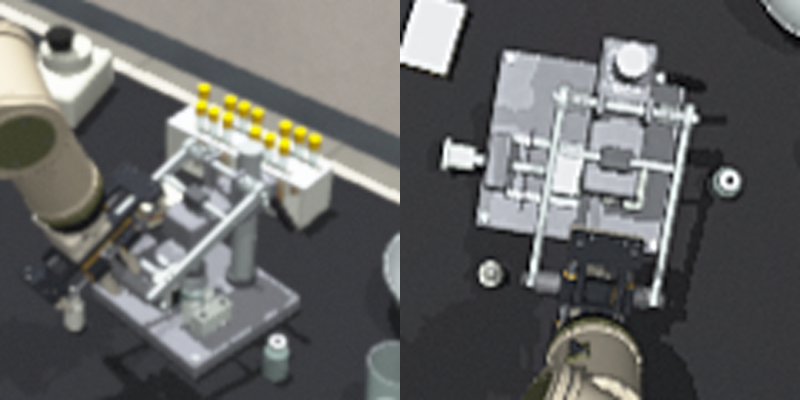

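```bash
cat > ang.py <<'E'
from h import *
from fit import loc
from scipy.optimize import minimize_scalar
p=np.load("p.npy")
def ang(cam,d,p=p):
    L=loc(cloud(cam,d)[0],p); out=[]
    m=robot.camera_model(cam); cc=loc((-np.array(m["R"]).T@m["t"])[None],p)[0]
    for s in(1,-1):
        best=None
        def f(t):  # count-like robust score of points near the visible surface of the arm
            u=np.array([-np.cos(t),np.sin(t)]); n=np.array([np.sin(t),np.cos(t)])
            q=L[:,[0,2]]-[.05,.235]; al=q@u; pe=q@n
            k=(al>.06)&(al<.16)&(abs(L[:,1]-s*.062)<.015)
            r=pe[k]-.002
            return -np.exp(-(r/.004)**2).sum()
        ts=np.radians(np.arange(-35,40,.5)); v=[f(t) for t in ts]; out.append((round(float(np.degrees(ts[int(np.argmin(v))])),1),round(-min(v))))
    return out
E
python3 - <<'E'
from ang import *
for c in("side","top"):
    print(c,"rest",ang(c,np.load(c+"0.npy")), "now",ang(c,robot.read_camera(c)[1]))
E
```

```text
side rest [(29.5, 39), (27.5, 38)] now [(-18.0, 12), (-18.5, 52)]
top rest [(31.0, 46), (31.0, 45)] now [(-16.5, 45), (-16.0, 42)]
```

The fitted arm angle says the lever is still about 3° short, because the bar slipped in the pads as it rotated. I'll squeeze harder and push on while turning the tool with the lever.

Emit:
{"name": "move_arm", "arguments": {"deltas": [0, 0, 0, 0, 0, 0, 0, 0, 0, 0.001, -0.005, 0, 0, 0, 0, 0.0005, 0.004, -0.025, 0, 0, 0, 0, 0.001, 0.008, -0.05, 0, 0, 0, 0, 0.0015, 0.012, -0.07, 0, 0, 0, 0, 0.0015, 0.012, -0.07, 0, 0, 0], "squeeze": 60}}

```text
t: 9.28
tool_pos: [0.4865, -0.1369, 0.1454]
orientation: [2.048, 1.801, 0.459]
force: [-60.3, 8.9, 44.5]
opening: 0.021
gripper_force: 60.0
```

```bash
python3 arc.py 0.873 .9;python3 - <<'E'
from ang import *
for c in("side","top"): print(c,ang(c,robot.read_camera(c)[1]))
E
```

```text
0.9 [0.0, -0.0005, 0.0051]
9.275 0.02097195835953518 60.00415027141571 [-60.3   8.9  44.5] [ 0.48653026 -0.13685547  0.14537994] rest grasp pt in crimper: [np.float64(-0.11940609717340145), np.float64(0.0031188085163234985), np.float64(0.15239461140930435)] [-0.50433838 -0.59237071  2.33929032  0.21926196  0.93407456 -0.46572265]
side [(-20.5, 16), (-21.0, 53)]
top [(-19.0, 38), (-18.5, 38)]
```

Force rose to 75 N and the measured swing is about 50°, so the lever is against its lower stop. Now I'll ease it up slowly, turning the tool with the lever.

```bash
cat > up.py <<'E'
from tgt import *
import sys
# lever angle a -> tool pose; pitch grows with the lever's rise, capped
P0,a0,b,cap,step,n=map(float,sys.argv[1:7])  # pitch now (deg), lever angle now, bar behind TCP, cap deg, step per row, rows
def pose(a):
    P=min(np.radians(P0)+a0-a,np.radians(cap)); t=np.radians(28)-a
    R=rot(P); return -.19*np.cos(t)*ex+.19*np.sin(t)*ez+b*R[:,2],R
x0,R0=pose(a0)
print([[round(float(v),4) for v in (R0.T@(pose(a0-step*(i+1))[0]-x0))[1:]]+[round(float(Ro.from_matrix(R0.T@pose(a0-step*(i+1))[1]).as_rotvec()[0]),3)] for i in range(int(n))])
s=robot.read_state(); z=Ro.from_rotvec(s["orientation"]).as_matrix()[:,2]; print("pitch",np.degrees(np.arctan2(-z[2],z@ex)),s["q"][1:5],s["force"],s["t"],"TCP",(np.array(s["tool_pos"])-[*p[:2],0])@ex,s["tool_pos"][2])
E
python3 up.py 61 .873 .021 100 .025 12
```

```text
[[0.0001, -0.0047, 0.025], [0.0003, -0.0094, 0.05], [0.0007, -0.0141, 0.075], [0.0012, -0.0188, 0.1], [0.0017, -0.0235, 0.125], [0.0024, -0.0282, 0.15], [0.0032, -0.0328, 0.175], [0.0042, -0.0374, 0.2], [0.0052, -0.042, 0.225], [0.0064, -0.0466, 0.25], [0.0077, -0.0511, 0.275], [0.009, -0.0556, 0.3]]
pitch 61.271880665293054 [-0.59188641  2.33898978  0.21909434  0.93398868] [-56.79925451   7.89432717  42.99746197] 9.375 TCP -0.1154913637799961 0.14535438901070646
```

Emit:
{"name": "move_arm", "arguments": {"deltas": [0, 0, -0.0045, 0.025, 0, 0, 0, 0, 0.0005, -0.0095, 0.05, 0, 0, 0, 0, 0.0005, -0.014, 0.075, 0, 0, 0, 0, 0.001, -0.019, 0.1, 0, 0, 0, 0, 0.0015, -0.0235, 0.125, 0, 0, 0, 0, 0.0025, -0.028, 0.15, 0, 0, 0, 0, 0.003, -0.033, 0.175, 0, 0, 0, 0, 0.004, -0.0375, 0.2, 0, 0, 0, 0, 0.005, -0.042, 0.225, 0, 0, 0, 0, 0.0065, -0.0465, 0.25, 0, 0, 0, 0, 0.0075, -0.051, 0.275, 0, 0, 0, 0, 0.009, -0.0555, 0.3, 0, 0, 0]}}

```text
t: 10.88
tool_pos: [0.4677, -0.1344, 0.1962]
orientation: [2.243, 1.968, 0.197]
force: [-14.5, -1.2, 7.0]
opening: 0.0211
gripper_force: 60.0
```

```bash
python3 up.py 78.5 .573 .021 100 .025 12;python3 - <<'E'
from ang import *
for c in("side","top"): print(c,ang(c,robot.read_camera(c)[1]))
E
```

```text
[[0.0001, -0.0047, 0.025], [0.0003, -0.0094, 0.05], [0.0006, -0.0141, 0.075], [0.001, -0.0188, 0.1], [0.0016, -0.0235, 0.125], [0.0023, -0.0282, 0.15], [0.0031, -0.0328, 0.175], [0.004, -0.0375, 0.2], [0.005, -0.0421, 0.225], [0.0061, -0.0467, 0.25], [0.0074, -0.0512, 0.275], [0.0087, -0.0557, 0.3]]
pitch 78.50277502437783 [-0.37531918  2.02720738  0.05990313  1.29786251] [-14.53835699  -1.15611809   6.98739093] 10.875 TCP -0.13455878269084176 0.19617919651560392
side [(-11.0, 6), (-3.5, 49)]
top [(-2.0, 42), (-2.0, 40)]
```

Emit:
{"name": "move_arm", "arguments": {"deltas": [0, 0, -0.0045, 0.025, 0, 0, 0, 0, 0.0005, -0.0095, 0.05, 0, 0, 0, 0, 0.0005, -0.014, 0.075, 0, 0, 0, 0, 0.001, -0.019, 0.1, 0, 0, 0, 0, 0.0015, -0.0235, 0.125, 0, 0, 0, 0, 0.0025, -0.028, 0.15, 0, 0, 0, 0, 0.003, -0.033, 0.175, 0, 0, 0, 0, 0.004, -0.0375, 0.2, 0, 0, 0, 0, 0.005, -0.042, 0.225, 0, 0, 0, 0, 0.006, -0.0465, 0.25, 0, 0, 0, 0, 0.0075, -0.051, 0.275, 0, 0, 0, 0, 0.0085, -0.0555, 0.3, 0, 0, 0]}}

```text
t: 12.48
tool_pos: [0.4646, -0.134, 0.253]
orientation: [-2.305, -2.021, 0.102]
force: [-13.4, -2.1, 7.5]
opening: 0.0208
gripper_force: 60.0
```

```bash
python3 up.py 95.7 .273 .022 95.7 .025 12;python3 - <<'E'
from ang import *
for c in("side","top"): print(c,ang(c,robot.read_camera(c)[1]))
E
```

```text
[[0.0006, -0.0047, 0.0], [0.0013, -0.0094, 0.0], [0.0022, -0.0141, 0.0], [0.0031, -0.0187, 0.0], [0.0042, -0.0234, 0.0], [0.0054, -0.028, 0.0], [0.0067, -0.0325, 0.0], [0.0081, -0.0371, 0.0], [0.0097, -0.0415, 0.0], [0.0113, -0.046, 0.0], [0.0131, -0.0504, 0.0], [0.0149, -0.0548, 0.0]]
pitch 95.7016968533486 [-0.09690434  1.67891988 -0.02447119  1.656044  ] [-13.35906915  -2.08191301   7.5482353 ] 12.475 TCP -0.13769903222527835 0.25301973064058253
side [(-35.0, 0), (13.5, 47)]
top [(15.0, 35), (18.0, 3)]
```

Emit:
{"name": "move_arm", "arguments": {"deltas": [0, 0.0005, -0.0045, 0.01, 0, 0, 0, 0, 0.0015, -0.0095, 0.02, 0, 0, 0, 0, 0.002, -0.014, 0.03, 0, 0, 0, 0, 0.003, -0.0185, 0.04, 0, 0, 0, 0, 0.004, -0.0235, 0.05, 0, 0, 0, 0, 0.0055, -0.028, 0.05, 0, 0, 0, 0, 0.0065, -0.0325, 0.05, 0, 0, 0, 0, 0.008, -0.037, 0.05, 0, 0, 0, 0, 0.0095, -0.0415, 0.05, 0, 0, 0, 0, 0.0115, -0.046, 0.05, 0, 0, 0, 0, 0.013, -0.05, 0.05, 0, 0, 0, 0, 0.0135, -0.052, 0.05, 0, 0, 0]}}

```text
t: 14.08
tool_pos: [0.4806, -0.1362, 0.3037]
orientation: [-2.273, -1.992, 0.155]
force: [-23.6, -0.4, 11.4]
opening: 0.0208
gripper_force: 60.0
```

```bash
python3 up.py 98.5 0 .022 98.5 .025 1;python3 - <<'E'
from ang import *
for c in("side","top"): print(c,ang(c,robot.read_camera(c)[1]))
E
```

```text
[[0.0016, -0.0045, 0.0]]
pitch 98.8259849690175 [-0.00975785  1.50807874 -0.03554726  1.79325626] [-23.64329644  -0.39225776  11.41782136] 14.075 TCP -0.12153360604619574 0.30369921661520793
side [(22.5, 12), (28.5, 39)]
top [(30.5, 40), (14.5, 0)]
```

Emit:
{"name": "move_arm", "arguments": {"deltas": [0, 0, -0.0015, 0, 0, 0, 0, 0, -0.001, -0.003, 0, 0, 0, 0, 0, -0.001, -0.0045, 0, 0, 0, 0, 0, -0.001, -0.006, 0, 0, 0, 0, 0, -0.001, -0.006, 0, 0, 0, 0]}}

```text
t: 14.8
tool_pos: [0.4823, -0.1364, 0.3074]
orientation: [-2.275, -1.994, 0.152]
force: [-8.2, -3.0, -3.5]
opening: 0.0207
gripper_force: 60.0
```

Emit:
{"name": "move_arm", "arguments": {"deltas": [0, 0, 0, 0, 0, 0, 0.6, 0, 0, 0, 0, 0, 0, 0.6, 0, 0, 0, 0, 0, 0, 0.6, 0, 0, 0, 0, 0, 0, 0.6, 0, 0, 0, 0, 0, 0, 0.6]}}

```text
t: 15.42
tool_pos: [0.4847, -0.1359, 0.3091]
orientation: [-2.277, -1.999, 0.144]
force: [-0.3, 0.1, -0.0]
opening: 0.0555
gripper_force: 0.0
```

```bash
python3 - <<'E'
from tgt import *
s=robot.read_state();print(s["opening"],s["force"])
R=rot(np.radians(90))
print("up",delta(W(-.118,0,.42),R)); print("above knob",delta(W(0,.155,.26),R)); print("knob",delta(W(0,.155,.042),R))
E
```

```text
0.055452316783654546 [-0.29674163  0.12694837 -0.00682459]
up [-0.0038, -0.0153, -0.1017, -0.144, -0.0003, -0.0025]
above knob [0.1515, 0.1241, 0.0397, -0.144, -0.0003, -0.0025]
knob [0.1514, 0.1554, 0.2555, -0.144, -0.0003, -0.0025]
```

Emit:
{"name": "move_arm", "arguments": {"deltas": [0, -0.006, -0.04, 0, 0, 0, 0.6, 0, -0.012, -0.08, 0, 0, 0, 0.6, 0, -0.015, -0.1, 0, 0, 0, 0.6, 0.05, 0, -0.1, -0.07, 0, 0, 0.6, 0.1, 0.05, -0.08, -0.144, 0, 0, 0.6, 0.15, 0.1, -0.05, -0.144, 0, 0, 0.6, 0.151, 0.124, 0, -0.144, 0, 0, 0.6, 0.151, 0.124, 0.04, -0.144, 0, 0, 0.6, 0.151, 0.124, 0.04, -0.144, 0, 0, 0.6]}}

```text
t: 16.55
tool_pos: [0.6172, -0.0007, 0.2459]
orientation: [-2.355, -2.068, 0.011]
force: [-0.0, -0.2, 0.2]
opening: 0.0559
gripper_force: 0.0
```

```bash
python3 - <<'E'
from tgt import *
from ang import ang
from fit import loc
s=robot.read_state();R=rot(np.radians(90))
print("above knob",delta(W(0,.155,.13),R)); print("knob",delta(W(0,.155,.042),R),s["t"],s["q"])
for c in("side","top"):
    q,d=snap(c,c+"4"); print(c,ang(c,d))
    L=loc(cloud(c,d)[0],np.load("p.npy")); k=L[(abs(L[:,0])<.022)&(L[:,1]>.12)&(L[:,1]<.2)&(L[:,2]>.03)&(L[:,2]<.066)]
    print(len(k),np.percentile(k,[2,50,98],axis=0).round(3).tolist() if len(k) else "")
p=cv2.imread("pics/side4.png")
cv2.imwrite("pics/v4.png",cv2.resize(p[140:280,270:430],(800,700))[:600])
E
```

```text
above knob [0.0003, 0.0046, 0.1238, -0.0107, 0.0003, -0.0019]
knob [0.0003, 0.0055, 0.2118, -0.0107, 0.0003, -0.0019] 16.55 [-8.42940307e-02  1.81136758e-01  1.40277757e+00  1.75173810e-04
  1.56838290e+00  4.51583592e-02]
side [(29.5, 39), (29.0, 38)]
62 [[-0.016, 0.121, 0.035], [-0.004, 0.157, 0.05], [0.013, 0.175, 0.064]]
top [(31.5, 45), (31.0, 46)]
0
```

View pics/v4.png

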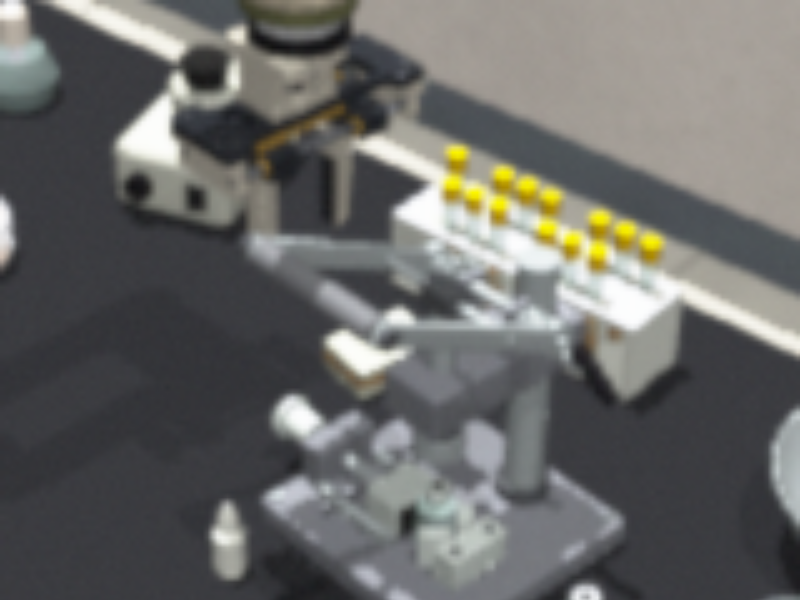

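The lever is back at rest at (330,270), the vial stands in its place near (440,500), and the knob is free at (297,417). Now I'll go down on the knob, aiming 1–2 mm outward.

Emit:
{"name": "move_arm", "arguments": {"deltas": [0.002, 0.0045, 0.05, -0.011, 0, 0, 0.6, 0.002, 0.005, 0.1, -0.011, 0, 0, 0.6, 0.002, 0.0055, 0.14, -0.011, 0, 0, 0.6, 0.002, 0.0055, 0.17, -0.011, 0, 0, 0.6, 0.002, 0.0055, 0.195, -0.011, 0, 0, 0.6, 0.002, 0.0055, 0.211, -0.011, 0, 0, 0.6, 0.002, 0.0055, 0.211, -0.011, 0, 0, 0.6]}}

```text
t: 17.52
tool_pos: [0.6266, -0.0004, 0.0417]
orientation: [2.355, 2.066, 0.012]
force: [0.4, -0.2, 0.6]
opening: 0.0556
gripper_force: 0.0
```

```bash
python3 - <<'E'
from h import *
s=robot.read_state();print(s["tool_pos"],s["force"])
a,d=snap("side","s5");b,e=snap("top","t5")
cv2.imwrite("pics/v5.png",np.hstack([cv2.resize(a[190:270,290:370,::-1],(400,400),interpolation=2),cv2.resize(b[165:245,310:390,::-1],(400,400),interpolation=2)]))
E
```

```text
[ 6.26607319e-01 -4.08134430e-04  4.16856469e-02] [ 0.43149436 -0.23018981  0.58019264]
```

View pics/v5.png

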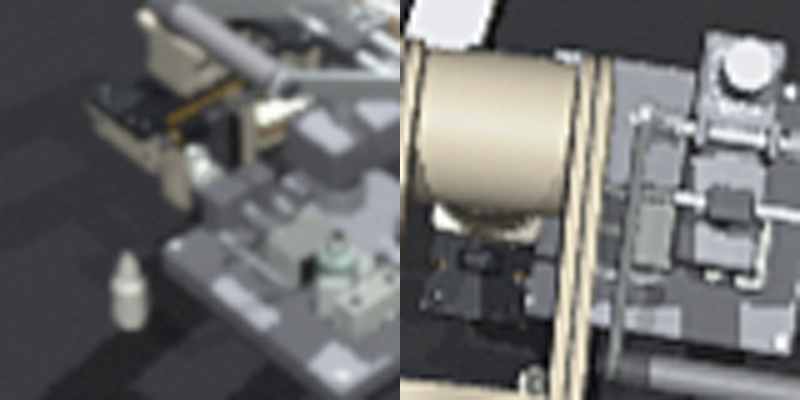

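The fingers stand on both sides of the knob, at (180,180) and (240,130) with the knob at (200,165). Now correcting the last millimetres.

```bash
python3 - <<'E'
from tgt import *
print(delta(W(0,.156,.042),rot(np.radians(90))),robot.read_state()["tool_pos"])
E
```

```text
[-0.0005, -0.0069, 0.0087, 0.0137, -0.0003, -0.0028] [ 6.27403156e-01 -3.03165332e-04  4.28084077e-02]
```

Emit:
{"name": "move_arm", "arguments": {"deltas": [0, -0.006, 0.008, 0.013, 0, 0, 0.6, 0, -0.006, 0.008, 0.013, 0, 0, 0, 0, -0.006, 0.008, 0.013, 0, 0, 0, 0, -0.006, 0.008, 0.013, 0, 0, 0, 0, -0.006, 0.008, 0.013, 0, 0, 0, 0, -0.006, 0.008, 0.013, 0, 0, 0, 0, -0.006, 0.008, 0.013, 0, 0, 0], "squeeze": 40}}

```text
t: 18.5
tool_pos: [0.6216, 0.0005, 0.033]
orientation: [2.361, 2.072, 0.002]
force: [6.1, -0.2, -4.7]
opening: 0.0249
gripper_force: 40.0
```

Emit:
{"name": "move_arm", "arguments": {"deltas": [0, 0, 0, 0, 0, 0, 0, 0.003, 0, 0, 0, 0, 0, 0, 0.006, 0, 0, 0, 0, 0, 0, 0.009, 0, 0, 0, 0, 0, 0, 0.012, 0, 0, 0, 0, 0, 0, 0.015, 0, 0, 0, 0, 0, 0, 0.018, 0, 0, 0, 0, 0, 0, 0.021, 0, 0, 0, 0, 0, 0, 0.024, 0, 0, 0, 0, 0, 0, 0.025, 0, 0, 0, 0, 0, 0, 0.025, 0, 0, 0, 0, 0, 0], "squeeze": 55}}

```text
t: 19.88
tool_pos: [0.6246, 0.0237, 0.0329]
orientation: [2.36, 2.07, -0.001]
force: [6.3, -8.0, -3.8]
opening: 0.0245
gripper_force: 55.0
```

```bash
python3 - <<'E'
from h import *
from tgt import W,ey
from fit import loc
s=robot.read_state();print(s["tool_pos"],s["force"],(np.array(s["tool_pos"])-[.6216,.0005,.033])@ey)
cv2.imwrite  # crops, before and after
P=np.load("p.npy")
for c in("side","top"):
    a,d=snap(c,c+"6")
    for n,dd in(("before",np.load(c+"0.npy")),("after",d)):
        L=loc(cloud(c,dd)[0],P); k=L[(abs(L[:,0])<.018)&(L[:,2]>.052)&(L[:,2]<.068)&(L[:,1]>0)&(L[:,1]<.1)]
        print(c,n,len(k),np.histogram(k[:,1],np.arange(0,.105,.005))[0])
A=cv2.imread("pics/side6.png")[200:270,310:380];B=cv2.imread("pics/side0.png")[200:270,310:380]
cv2.imwrite("pics/v6.png",np.hstack([cv2.resize(x,(400,400),interpolation=2) for x in(B,A)]))
E
```

```text
[0.62462396 0.02374448 0.0329374 ] [ 6.26009696 -8.04348446 -3.79330026] 0.02344031470714073
side before 71 [ 2  3  1  4  4 11  9  8 11  8  3  2  0  0  0  0  0  0  0  5]
side after 82 [ 3  4  1  1  0  0  1  6  8  9  8  5 11 11  6  3  1  0  0  4]
top before 69 [ 0  0  0  0  0  7 13 13 12 14  6  0  0  0  0  1  1  0  1  1]
top after 77 [ 0  0  0  0  0  0  0  0  2 12  8  0  5 14 13 15  7  0  0  1]
```

View pics/v6.png

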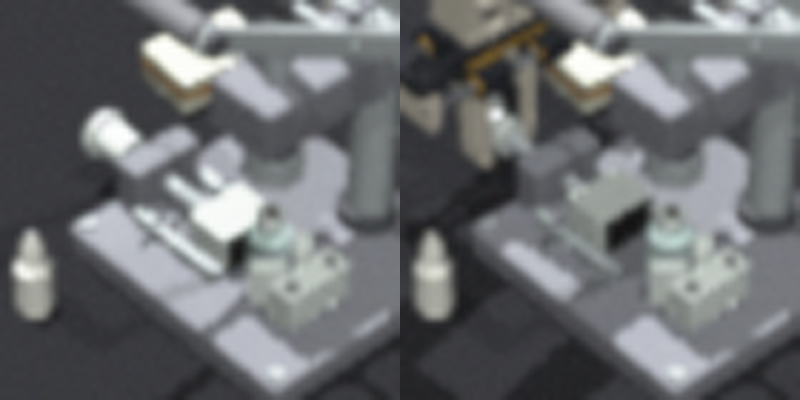

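The right half shows the jaw drawn back towards the housing, with the vial still standing at (670,240). The knob has moved 23.4 mm, so about 1.6 mm is still missing.

Emit:
{"name": "move_arm", "arguments": {"deltas": [0.001, 0, 0, 0, 0, 0, 0, 0.0017, 0, 0, 0, 0, 0, 0, 0.0017, 0, 0, 0, 0, 0, 0, 0.0017, 0, 0, 0, 0, 0, 0]}}

```text
t: 20.48
tool_pos: [0.6248, 0.0253, 0.0329]
orientation: [2.36, 2.07, -0.001]
force: [6.0, -7.6, -3.4]
opening: 0.025
gripper_force: 55.0
```

```bash
python3 - <<'E'
from h import *
from tgt import W,ey
from fit import loc
P=np.load("p.npy"); D=[];T=[]
for i in range(6):
    a,d=robot.read_camera("top");D.append(d);s=robot.read_state();T.append((np.array(s["tool_pos"])-[.6216,.0005,.033])@ey)
print(np.round(T,4),s["force"],s["opening"])
cv2.imwrite("pics/t7.png",a[:,:,::-1])
for n,dd in(("before",np.load("top0.npy")),("after",np.median(D,0))):
    L=loc(cloud("top",dd)[0],P); k=L[(abs(L[:,0])<.02)&(L[:,2]>.05)&(L[:,2]<.07)&(L[:,1]>.01)&(L[:,1]<.1)]
    print(n,np.sort(k[:,1])[-22:].round(4).tolist())
    k=k[k[:,1]<.06 if n=="before" else k[:,1]<.09]; print(np.percentile(k[:,1],[90,95,98]))
A=cv2.imread("pics/t7.png")[185:235,325:375];B=cv2.imread("pics/top0.png")[185:235,325:375]
cv2.imwrite("pics/v7.png",np.hstack([cv2.resize(x,(400,400),interpolation=2) for x in(B,A)]))
E
```

```text
[0.025 0.025 0.025 0.025 0.025 0.025] [ 6.22518365 -8.31634131 -4.60440594] 0.02478911713883881
before [0.0473, 0.0483, 0.0486, 0.0486, 0.0493, 0.0494, 0.0495, 0.05, 0.0503, 0.0506, 0.0509, 0.0517, 0.0521, 0.0526, 0.0691, 0.0775, 0.0799, 0.0806, 0.0877, 0.0907, 0.0985, 0.099]
[0.04944605 0.05065617 0.05189259]
after [0.0785, 0.0788, 0.0791, 0.0793, 0.0795, 0.0798, 0.0802, 0.0805, 0.0807, 0.0812, 0.0817, 0.0821, 0.0824, 0.0826, 0.0829, 0.0832, 0.0835, 0.0838, 0.084, 0.0842, 0.0955, 0.099]
[0.08196988 0.08311931 0.08384611]
```

View pics/v7.png

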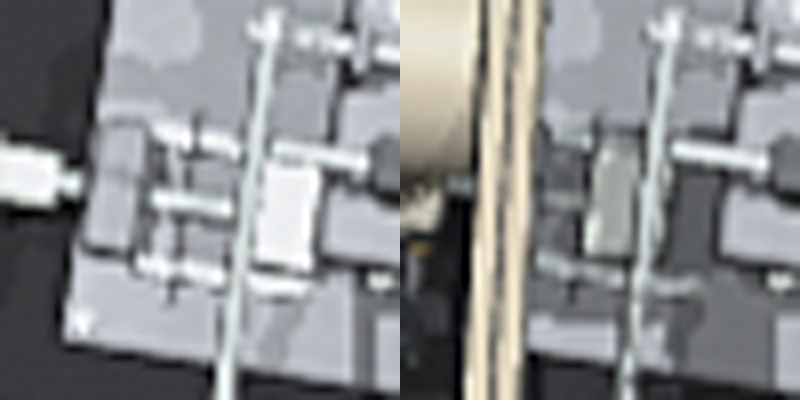

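The right half shows the jaw's rear edge, at (598,140)–(585,255), very near the line's ends at (600,115) and (573,295). I'll check it at sub-pixel level.

```bash
python3 - <<'E'
from h import *
from tgt import W
m=robot.camera_model("top");K,R,t=[np.array(m[k]) for k in("K","R","t")]
def prof(im,xs,z):
    ys=np.arange(.05,.1,.001); out=[]
    for x in xs:
        c=np.array([W(x,y,z) for y in ys])@R.T+t; u=c@K.T; u=(u[:,:2]/u[:,2:]).astype(np.float32)
        out.append(cv2.remap(im,u[:,0][None],u[:,1][None],cv2.INTER_CUBIC)[0])
    return ys,np.mean(out,0)
g0=cv2.imread("pics/top0.png",0).astype(np.float32); g1=np.mean([cv2.imread("pics/t7.png",0)],0).astype(np.float32)
for n,g in(("before",g0),("after",g1)):
    for x in((-.034,-.031),(.031,.034),(-.045,-.04),(.04,.045)):
        ys,v=prof(g,x,.025); print(n,"line x",x,v[8:44:2].astype(int).tolist())
ys,v=prof(g0,(-.012,-.006,.006,.012),.025);print("before bed mid",v[8:44:2].astype(int).tolist())
print("y",(ys[8:44:2]*1e3).round().astype(int).tolist())
for x in((-.018,-.014),(-.01,-.008),(.01,.014),(.018,.02)):
    ys,v=prof(g1,x,.059); print("jaw top",x,v[8:44:2].astype(int).tolist())
E
```

```text
before line x (-0.034, -0.031) [185, 165, 194, 225, 229, 225, 220, 216, 216, 206, 194, 172, 155, 159, 185, 221, 235, 220]
before line x (0.031, 0.034) [216, 183, 159, 179, 210, 226, 238, 237, 236, 242, 245, 240, 195, 151, 181, 241, 253, 240]
before line x (-0.045, -0.04) [206, 173, 157, 171, 184, 187, 189, 188, 189, 193, 195, 190, 157, 123, 143, 186, 195, 189]
before line x (0.04, 0.045) [221, 185, 149, 137, 155, 169, 168, 167, 166, 166, 164, 157, 145, 127, 128, 152, 175, 177]
after line x (-0.034, -0.031) [145, 99, 136, 176, 177, 163, 146, 139, 146, 144, 136, 121, 109, 117, 140, 166, 173, 157]
after line x (0.031, 0.034) [213, 143, 78, 81, 108, 118, 125, 126, 131, 144, 145, 130, 100, 79, 114, 162, 167, 155]
after line x (-0.045, -0.04) [112, 91, 93, 103, 111, 111, 111, 111, 111, 114, 115, 112, 93, 73, 83, 109, 115, 111]
after line x (0.04, 0.045) [216, 175, 126, 106, 126, 143, 145, 148, 150, 151, 152, 148, 138, 122, 123, 145, 165, 169]
before bed mid [201, 158, 132, 141, 160, 160, 154, 152, 151, 154, 161, 163, 147, 120, 123, 157, 175, 176]
y [58, 60, 62, 64, 66, 68, 70, 72, 74, 76, 78, 80, 82, 84, 86, 88, 90, 92]
jaw top (-0.018, -0.014) [177, 110, 110, 150, 167, 171, 170, 166, 161, 174, 200, 227, 221, 129, 38, 52, 92, 93]
jaw top (-0.01, -0.008) [201, 128, 91, 140, 175, 169, 163, 160, 160, 169, 196, 207, 190, 135, 78, 56, 75, 91]
jaw top (0.01, 0.014) [208, 160, 128, 144, 160, 164, 164, 162, 159, 159, 167, 175, 179, 127, 62, 58, 91, 96]
jaw top (0.018, 0.02) [214, 152, 90, 123, 168, 167, 160, 157, 163, 175, 200, 210, 168, 105, 71, 69, 82, 90]
```

The line shows at y ≈ 84.2 mm and the jaw's edge at ≈ 84.0 mm in the same frame, so they agree within a millimetre. Handing in while holding.

```bash
python3 -c "
from plant import robot
print(robot.close_job())"
```

```text
the job is handed in; nothing more can be done
None
```

I pulled the lever fully down and eased it back up to rest under grip. I then handed the job in with the arm holding the knob, the jaw's rear edge within about 1 mm of the line, and the vial still standing in its place.

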